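# Pin the panel clamp shut

## Robot

A 7-joint arm with a two-finger parallel gripper is mounted at the origin on the work surface; the furniture and walls round the work are solid. World frame = base frame: x ahead of the robot, y to its left, z up, the work surface at z = 0. Lengths are in m, angles in degrees, forces in N, time in s.
With the tool pointing down it reaches from about 0.425 to 0.875 m from the base axis. Payload 9.9 kg.
Tool frame: the origin (TCP) lies midway between the tips of the shut fingers; the grasp point (between the pads) lies 19 mm behind it; x points along the fingers, z is the direction in which the jaws open and shut, and the axes are right-handed (so a half turn about x gives the same grasp; the last joint's range is limited). The gripper opens to 85 mm and grips with 20 to 120 N. Pads are 22 mm wide; open, the fingers measure 114 mm over their backs; the gripper's body (76 mm by 85 mm) begins 54 mm behind the grasp point. The pads swing forward as they close: fully open they stand 13 mm farther back than shut.
Start: joints at [-77.567, 32.985, 1.427, 82.34, -0.859, 64.687, -3.237], TCP at [0.2, 0.645, 0.231] pointing down, gripper open.
Joint ranges: [-157.87, 157.87], [-19.46, 123.44], [-87.15, 90], [11.01, 140.99], [-62.26, 242.26], [9.8, 113.94], [-161.44, 161.44]. Speed limits (degrees/s): [127.2, 127.2, 172.46, 172.46, 180, 180, 180].

## Interface

Orientations are given as a 3x3 rotation matrix whose columns are the frame's x, y, z axes.
In Python, from plant import bot, optics gives the robot as it stands.
- The arm moves only by the shell command python3 -m pendant 'ROWS' [FORCE]. ROWS is text: rows parted by semicolons, each of 7 numbers parted by spaces: the turn, a rotation vector about the tool's x, y, z in degrees, then the shift along the tool's x, y, z in m, then the opening, from 0 (shut) to 1 (fully open). In form: ax ay az tx ty tz hand; .... A call has 1 to 12 rows; each row is the pose to reach, as a shift and turn from the pose measured when the call began, along the tool's axes at that moment; what a row does not reach only later rows make up. A row lasts 1/8 s, in which the tool goes at most 62.5 mm and 10.7 degrees, less where a joint would pass 70% of its speed; a pose out of reach is approached as far as the arm can. A call with a gripper value outside its range is refused whole. The fingers move at their own pace and stop on an object; FORCE is the grip in N (left out, the last holds). Time passes only in rows, so rows that repeat a pose let the fingers close. It gives the time, the measured TCP pose, the force and the opening at its end, in the units of the state.
- bot.observe(): the state, without advancing time (a new reading comes with each control period).
- optics.camera(name): name is "side" or "top"; returns the picture (400x640x3 uint8, red, green, blue); there is no depth.
- optics.camera_info(name): a dict with "fx", "fy", "cx", "cy" (pixels), "world_from_camera" (4x4, takes a point from camera to world coordinates). Camera axes: x right, y down, z forward; pixel columns grow to the right and rows downward; lengths in m; the calibration is good to about 2 mm. A picture is of the moment at which its call begins. camera_info takes no time and is no camera call.
- bot.job_done(): hands the job in, once; it reports no verdict.
The state is a dict: "time_s": time; "joint_positions": joint angles; "joint_vel": joint speeds; "tau": joint torques, N m; "tool_pos": TCP position; "tool_rot": TCP orientation; "force": force on the tool from outside, world axes, zero at the start; "moment": the same for the moment, N m; "gripper_width": opening from 0.0 (shut) to 1.0 (fully open).
Only numpy, scipy, OpenCV 4.12 (cv2) and the standard library are available. Lean on these libraries where they do the work, as an engineer would, in place of code of your own. Each camera call takes 0.05 s, during which the arm holds its last target.

## Task

The jaw of the panel clamp is closed on the little wax study and the hole in its bar lines up with the holes of the steel fork. Take the biggest of the three pins from the wooden rack and put it down through the fork and the bar until its collar sits on the fork. Leave the two smaller pins in the rack.

Things in the scene. Friction and masses are not known exactly. Their poses are not given: they have to be found in the camera images.
- fork_hole (a point): centre of the hole's mouth on top of the clamp's dark steel fork, 67 mm above the bench, z up, x from fence to fork. Clamp: fixed plywood board 250 x 150 mm, fork at its end away from the robot. Round vertical hole, 22 mm wide, edge chamfered 3 mm, runs 41 mm down through upper cheek (60 x 56 mm), jaw bar and lower cheek. Nothing near it is taller than the fork's flat top.
- big_pin_knob (a point): centre of the wooden knob (upright cylinder 30 mm wide, 44 mm tall) of the biggest pin, the one to use; z along the pin, up. Collar below it 38 mm wide, 5 mm thick, underside 27 mm below this point; then a steel shank 16 mm wide, 50 mm long, tapering to 8 mm over the last 10 mm. About 0.12 kg. Hangs upright by its collar in one of the rack's holes (which one varies).
- slim_pin_knob (a point): centre of the knob (18 mm wide, 32 mm tall) of the slim pin (shank 10 mm wide, 44 mm long) in the rack; a bystander to be left there.
- stub_pin_knob (a point): centre of the knob (24 mm wide, 18 mm tall) of the short pin (shank 16 mm wide, 22 mm long) in the rack; a bystander to be left there.
- rack: wooden pin rack fixed to the bench: plate 60 mm (x) by 240 mm (y), 14 mm thick, its top 64 mm above the bench, on a leg at each end; three holes 20 mm wide in a row along its y axis, 70 mm apart, the middle one at the centre. Origin on the bench under the centre, z up.
There are look-alikes about, which are no part of the job. What is shaped like the part that bears big_pin_knob but turquoise is not meant.

How it is judged:
By the outcome, as a careful person would: the job done as asked, in the order asked, and still so for the second after the job is handed in, with the robot touching nothing.
It also fails if it takes over 42 s, if anything falls off the work surface, if the arm or the gripper's body presses on something with over 40 N, if the wrist force passes 120 N, or if a joint passes its speed limit or range.

## Working session

There is one attempt and no reset: what is moved stays moved. The work goes in short steps, Python scripts to look and compute and a shell command to move; the robot and the scene stay as the last step left them, time stands still between calls to the robot, and variables do not carry over. Pictures are saved under pics/ and viewed, and the job is handed in when it is done.

```bash
ls; mkdir -p pics
python3 - <<'E'
from plant import bot, optics
import cv2
s=bot.observe(); print(s)
for n in("side","top"):
    im=optics.camera(n); cv2.imwrite(f"pics/{n}0.png",im[:,:,::-1]); i=optics.camera_info(n); print(n,i)
E
```

```text
pics
{'time_s': 0.0, 'joint_positions': array([-77.56587733,  33.03293   ,   1.42149793,  82.38584199,
        -0.85921156,  64.68694191,  -3.23806843]), 'joint_vel': array([-0.01484365,  0.10436234,  0.08070472, -0.05095254,  0.01868862,
       -0.00904988, -0.017683  ]), 'tau': array([-7.43958626e-04, -7.65780902e+01,  2.25019857e+00, -2.85951859e+01,
        1.52708724e-02,  1.29413948e-02, -2.93011090e-05]), 'tool_pos': array([0.19984513, 0.64426444, 0.23044237]), 'tool_rot': array([[-4.23101347e-04, -9.55109631e-01,  2.96252281e-01],
       [-1.60631935e-03,  2.96252575e-01,  9.55108283e-01],
       [-9.99998620e-01, -7.17681710e-05, -1.65955594e-03]]), 'force': array([ 0.86919796,  0.3477163 , -0.35015086]), 'moment': array([ 0.02705226,  0.02998885, -0.01435857]), 'gripper_width': 0.9990418831783652}
side {'fx': 394.0024534148217, 'fy': 394.0024534148217, 'cx': 320.59915337054395, 'cy': 200.44576713871402, 'world_from_camera': array([[ 0.99402154, -0.06657215,  0.08654093,  0.40631237],
       [-0.10789912, -0.47769636,  0.87187383, -0.82866643],
       [-0.01670223, -0.87599905, -0.48202355,  0.50562601],
       [ 0.        ,  0.        ,  0.        ,  1.        ]])}
top {'fx': 432.89118897221334, 'fy': 432.89118897221334, 'cx': 320.46071928989033, 'cy': 194.69895856341572, 'world_from_camera': array([[ 0.02615292, -0.99348074,  0.11095965,  0.3906842 ],
       [-0.99945674, -0.02821304, -0.01703682, -0.05278315],
       [ 0.02005626, -0.11045381, -0.99367887,  0.93476651],
       [ 0.        ,  0.        ,  0.        ,  1.        ]])}
```

View pics/side0.png

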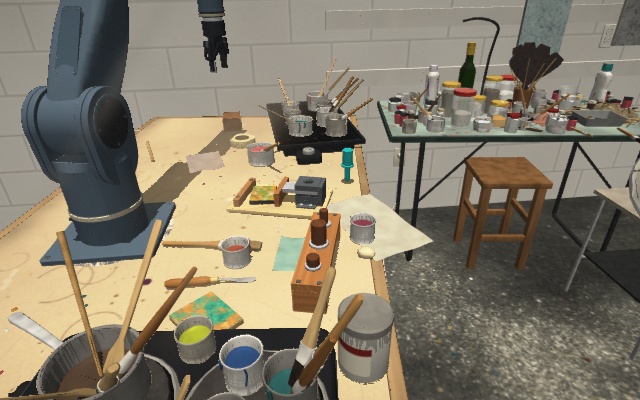

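View pics/top0.png

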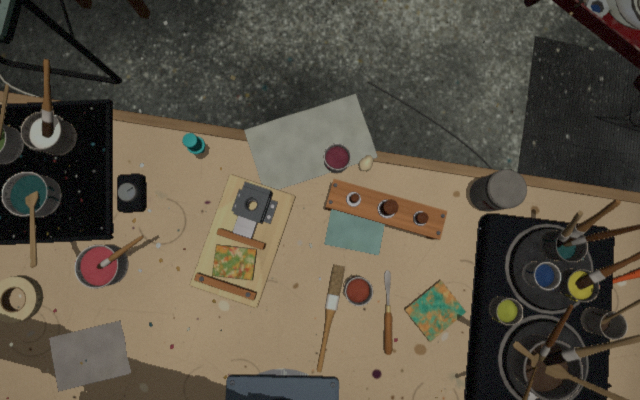

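The side view shows three pins in the rack at about (323,213), (319,232) and (312,260), and a turquoise look-alike at (347,165). In the top view the pins are at (354,199), (390,208) and (421,217), the turquoise one at (194,144), and the fork hole at about (252,204). The middle pin looks biggest, so I'll check it in a close crop.

Run:
```python
import cv2
a=cv2.imread("pics/side0.png")[170:320,210:360]; b=cv2.imread("pics/top0.png")
cv2.imwrite("pics/c1.png",cv2.resize(a,(600,600),interpolation=cv2.INTER_CUBIC))
cv2.imwrite("pics/c2.png",cv2.resize(b[175:245,315:455],(800,400),interpolation=cv2.INTER_CUBIC))
cv2.imwrite("pics/c3.png",cv2.resize(b[170:260,205:305],(660,594),interpolation=cv2.INTER_CUBIC))
```

```text
(no output)
```

View pics/c1.png

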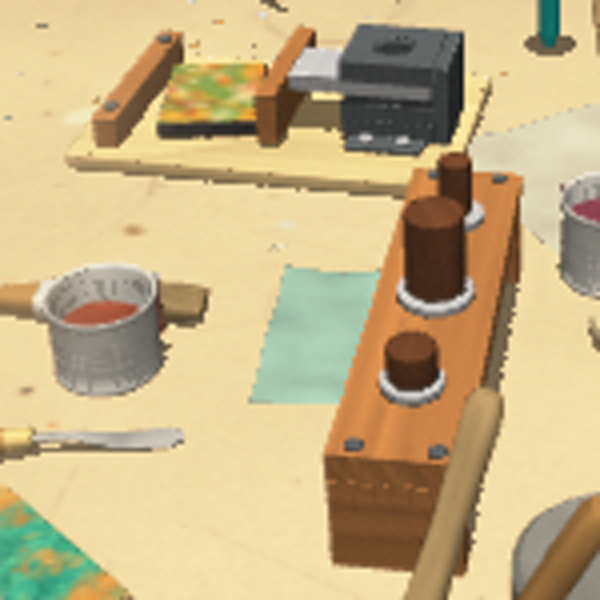

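View pics/c2.png

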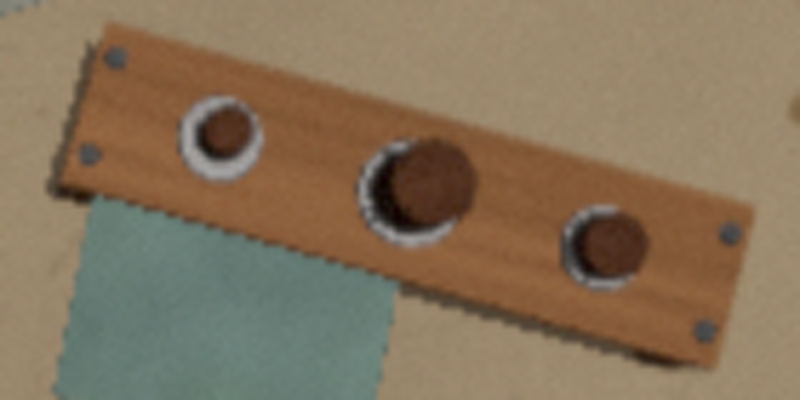

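View pics/c3.png

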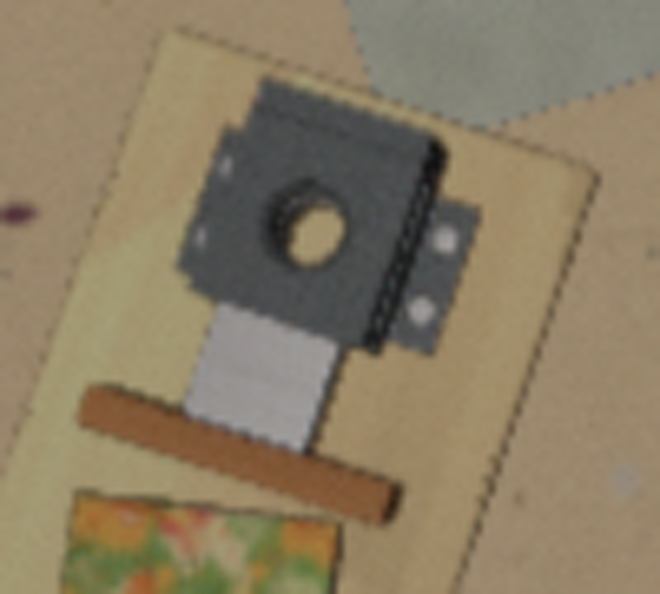

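The crops confirm it: the middle pin (top knob ≈(390.5,206.6)) has the widest, tallest knob and the largest collar. Its neighbours are the slim pin (354,199) and the stub (421,217). Next I'll measure it.

```bash
cat > h.py <<'E'
import numpy as np, cv2
from plant import bot, optics
def ray(n,u,v):
    i=optics.camera_info(n); T=i["world_from_camera"]
    d=T[:3,:3]@np.array([(u-i["cx"])/i["fx"],(v-i["cy"])/i["fy"],1]); return T[:3,3],d
def onz(n,u,v,z):
    o,d=ray(n,u,v); return o+d*(z-o[2])/d[2]
def tri(a,b):
    A=[];B=[]
    for o,d in(a,b):
        d=d/np.linalg.norm(d);P=np.eye(3)-np.outer(d,d);A.append(P);B.append(P@o)
    x=np.linalg.lstsq(np.vstack(A),np.hstack(B),rcond=None)[0]; return x
def proj(n,p):
    i=optics.camera_info(n); T=np.linalg.inv(i["world_from_camera"]); q=T[:3,:3]@p+T[:3,3]
    return np.array([i["fx"]*q[0]/q[2]+i["cx"],i["fy"]*q[1]/q[2]+i["cy"]])
E
python3 - <<'E'
from h import *
np.set_printoptions(precision=4,suppress=True)
print("knob top, top",onz("top",390.4,206.6,.113)," collar",onz("top",386.6,208.3,.069))
print("knob top, side",onz("side",210+434/4,170+212/4,.113)," collar",onz("side",210+436/4,170+291/4,.069))
print("slim",onz("top",315+222/5.714,175+138/5.714-.4,.069),"stub",onz("top",315+603/5.714-.4,175+247/5.714-.4,.069))
t=onz("top",251.2,203.7,.067); print("hole top",t,"side",onz("side",210+393/4-.4,170+46/4-.4,.067))
# rack corners/fork corners in top crop
F=[onz("top",205+x/6.6-.4,170+y/6.6-.4,.067) for x,y in((265,78),(440,135),(372,350),(185,268))]
print("fork",F,np.mean(F,0))
# rack corners
R=[onz("top",315+x/5.714-.4,175+y/5.714-.4,.064) for x,y in((105,25),(753,208),(716,368),(65,184))]
print("rack",np.mean(R,0),[np.linalg.norm(R[i]-R[i-1]) for i in range(4)]); d=R[0]-R[1];print(np.degrees(np.arctan2(d[1],d[0])))
E
```

```text
knob top, top [ 0.4634 -0.2011  0.113 ]  collar [ 0.4636 -0.2014  0.069 ]
knob top, side [ 0.4635 -0.2051  0.113 ]  collar [ 0.4634 -0.2063  0.069 ]
slim [ 0.4811 -0.1351  0.069 ] stub [ 0.4463 -0.2692  0.069 ]
hole top [0.4655 0.0708 0.067 ] side [0.464  0.0705 0.067 ]
fork [array([0.5102, 0.0857, 0.067 ]), array([0.4942, 0.0317, 0.067 ]), array([0.4281, 0.0497, 0.067 ]), array([0.4514, 0.1073, 0.067 ])] [0.471  0.0686 0.067 ]
rack [ 0.4629 -0.2015  0.064 ] [np.float64(0.058565180775636015), np.float64(0.23891726397866506), np.float64(0.05843043524235174), np.float64(0.23824527724172817)]
75.73114197549005
```

Run:
```python
import cv2
a=cv2.imread("pics/side0.png")[170:215,285:335]
cv2.imwrite("pics/c4.png",cv2.resize(a,(600,540),interpolation=cv2.INTER_CUBIC))
b=cv2.imread("pics/top0.png")[185:225,230:280]
cv2.imwrite("pics/c5.png",cv2.resize(cv2.convertScaleAbs(b,alpha=2),(750,600),interpolation=cv2.INTER_CUBIC))
```

```text
(no output)
```

View pics/c4.png

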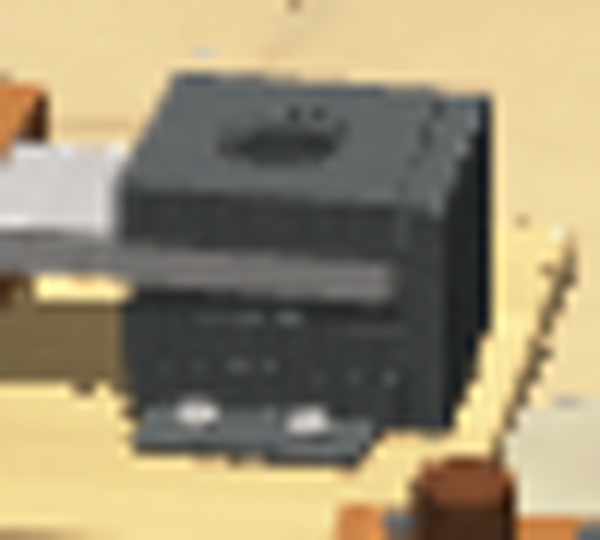

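View pics/c5.png

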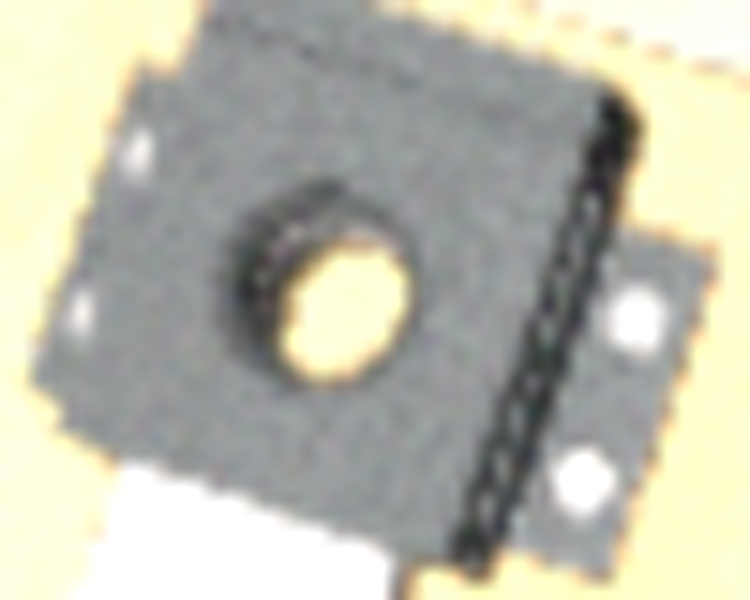

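```bash
cat >> h.py <<'E'
def shift(p,R=None,p0=None):
    s=bot.observe(); R=s["tool_rot"] if R is None else R
    return R.T@(np.array(p)-(s["tool_pos"] if p0 is None else p0))
E
python3 - <<'E'
from h import *
np.set_printoptions(precision=4,suppress=True)
for p in ((.2,.645,.37),(.33,.43,.37),(.46,.2,.34),(.5,0,.27),(.4634,-.2015,.19)): print(p,shift(p))
E
```

```text
(0.2, 0.645, 0.37) [-0.1395  0.0001  0.0005]
(0.33, 0.43, 0.37) [-0.1392 -0.1878 -0.1663]
(0.46, 0.2, 0.34) [-0.1089 -0.3801 -0.3475]
(0.5, 0, 0.27) [-0.0387 -0.4775 -0.5265]
(0.4634, -0.2015, 0.19) [ 0.0416 -0.5023 -0.7297]
```

```bash
python3 -m pendant '0 0 0 -0.06 0 0 1; 0 0 0 -0.12 0 0 1; 0 0 0 -0.14 -0.03 -0.02 1; 8 0 0 -0.14 -0.06 -0.05 1; 16 0 0 -0.14 -0.095 -0.083 1; 24 0 0 -0.14 -0.13 -0.115 1; 30 0 0 -0.14 -0.165 -0.145 1; 36 0 0 -0.14 -0.2 -0.175 1; 42 0 0 -0.135 -0.24 -0.21 1; 48 0 0 -0.13 -0.28 -0.25 1; 52 0 0 -0.12 -0.33 -0.3 1; 55 0 0 -0.11 -0.38 -0.345 1'
python3 - <<'E'
from h import *
np.set_printoptions(precision=4,suppress=True)
R=bot.observe()["tool_rot"];z=R[:,2];print(np.degrees(np.arctan2(z[1],z[0])))
for p in ((.5,0,.27),(.4634,-.2015,.19)): print(p,shift(p))
E
```

```text
time_s: 1.6
tool_pos: [0.4538, 0.2129, 0.3429]
tool_rot: [[-0.0, -0.304, 0.953], [-0.001, 0.953, 0.304], [-1.0, -0.001, -0.001]]
force: [1.2, 0.7, -0.5]
gripper_width: 0.999
17.681797432362526
(0.5, 0, 0.27) [ 0.0731 -0.2168 -0.0206]
(0.4634, -0.2015, 0.19) [ 0.1534 -0.3976 -0.1166]
```

```bash
python3 -m pendant '5 0 0 0.02 -0.05 -0.005 1; 9 0 0 0.035 -0.1 -0.01 1; 13 0 0 0.055 -0.16 -0.015 1; 17 0 0 0.073 -0.217 -0.02 1; 21 0 0 0.09 -0.26 -0.045 1; 25 0 0 0.11 -0.305 -0.07 1; 29 0 0 0.13 -0.35 -0.095 1; 32 0 0 0.153 -0.398 -0.117 1; 32 0 0 0.153 -0.398 -0.117 1; 32 0 0 0.153 -0.398 -0.117 1'
python3 - <<'E'
from h import *
np.set_printoptions(precision=4,suppress=True)
R=bot.observe()["tool_rot"];z=R[:,2];print(np.degrees(np.arctan2(z[1],z[0])),R)
print(shift((.4634,-.2015,.072)))
for n in("side","top"): cv2.imwrite(f"pics/{n}1.png",optics.camera(n)[:,:,::-1])
a=cv2.imread("pics/side1.png")[120:320,220:420]; cv2.imwrite("pics/c6.png",cv2.resize(a,(600,600)))
b=cv2.imread("pics/top1.png")[140:270,290:490]; cv2.imwrite("pics/c7.png",cv2.resize(b,(800,520)))
E
```

```text
time_s: 2.85
tool_pos: [0.4631, -0.2017, 0.1902]
tool_rot: [[-0.001, 0.247, 0.969], [-0.001, 0.969, -0.247], [-1.0, -0.001, -0.001]]
force: [0.6, 1.0, 0.2]
gripper_width: 0.998
-14.326594277871582 [[-0.0011  0.2474  0.9689]
 [-0.0006  0.9689 -0.2474]
 [-1.     -0.0009 -0.0009]]
[0.1182 0.0004 0.0004]
```

View pics/c6.png

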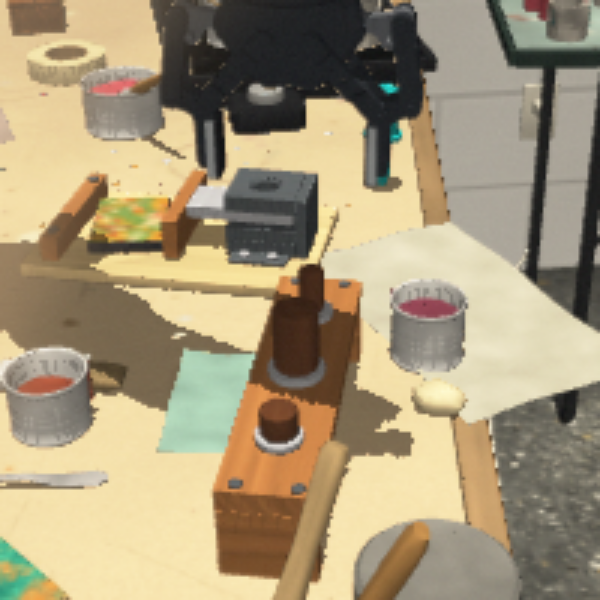

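View pics/c7.png

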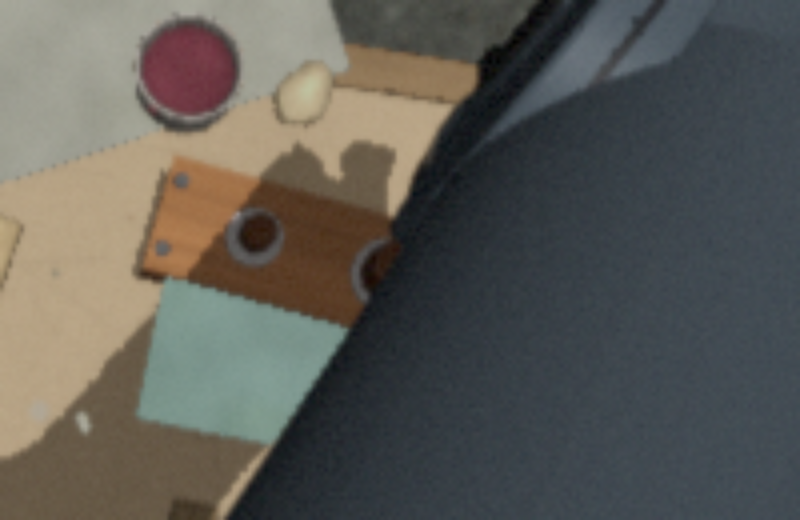

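The side view shows the open gripper lined up over the middle pin (crop ≈(297,340)), with the jaws opening across the rack and clear of the cups. I'll descend and grip.

```bash
python3 -m pendant '0 0 0 0.04 0 0 1; 0 0 0 0.08 0 0 1; 0 0 0 0.11 0 0 1; 0 0 0 0.118 0 0 1; 0 0 0 0.118 0 0 1; 0 0 0 0.118 0 0 0.5; 0 0 0 0.118 0 0 0; 0 0 0 0.118 0 0 0; 0 0 0 0.118 0 0 0; 0 0 0 0.118 0 0 0; 0 0 0 0.118 0 0 0; 0 0 0 0.118 0 0 0' 50
python3 - <<'E'
from h import *
cv2.imwrite("pics/side2.png",optics.camera("side")[:,:,::-1])
a=cv2.imread("pics/side2.png")[120:320,220:420]; cv2.imwrite("pics/c8.png",cv2.resize(a,(600,600)))
E
```

```text
time_s: 4.45
tool_pos: [0.464, -0.2008, 0.0733]
tool_rot: [[0.001, 0.245, 0.969], [-0.0, 0.969, -0.245], [-1.0, -0.0, 0.001]]
force: [-1.0, 1.5, 7.3]
gripper_width: 0.335
```

View pics/c8.png

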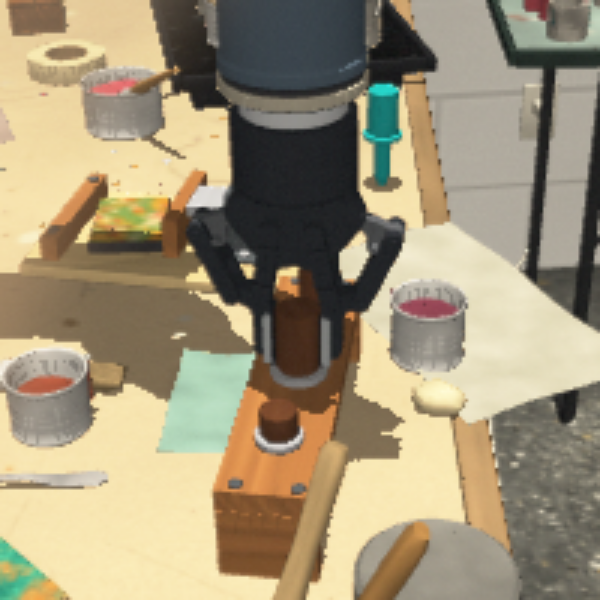

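The grip closed at about 28.5 mm, which fits the 30 mm knob at crop (297,335). Now I'll lift straight up and check.

```bash
python3 -m pendant '0 0 0 -0.02 0 0 0; 0 0 0 -0.05 0 0 0; 0 0 0 -0.09 0 0 0; 0 0 0 -0.12 0 0 0; 0 0 0 -0.12 0 0 0; 0 0 0 -0.12 0 0 0'
python3 - <<'E'
from h import *
np.set_printoptions(precision=4,suppress=True)
cv2.imwrite("pics/side3.png",optics.camera("side")[:,:,::-1])
a=cv2.imread("pics/side3.png")[120:320,220:420]; cv2.imwrite("pics/c9.png",cv2.resize(a,(600,600)))
for p in((.475,-.08,.19),(.4648,.0706,.19),(.4648,.0706,.075)): print(shift(p))
E
```

```text
time_s: 5.25
tool_pos: [0.4635, -0.2003, 0.1926]
tool_rot: [[0.0, 0.245, 0.97], [0.0, 0.97, -0.245], [-1.0, 0.0, 0.0]]
force: [0.5, -0.2, -1.9]
gripper_width: 0.336
[ 0.0023  0.1195 -0.0181]
[ 0.0024  0.263  -0.0649]
[ 0.1174  0.263  -0.0648]
```

View pics/c9.png

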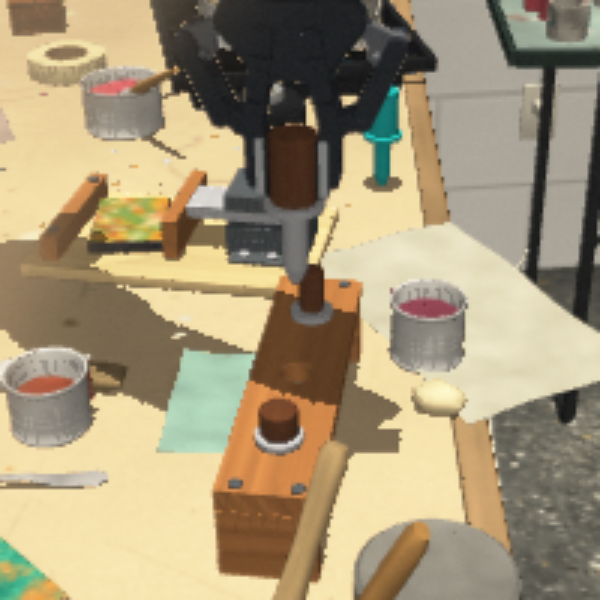

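The pin hangs upright in the jaws, with its tip at crop (296,280), and the slim pin and stub are still in the rack. Next I'll check the pin's offset from the TCP, using the same view that located the hole.

Run:
```python
from h import *
np.set_printoptions(precision=4,suppress=True)
p=bot.observe()["tool_pos"]
print("tip expected px",proj("side",p-[0,0,.0093+.05]),"seen ~(318.7,213.3)")
print("tip",onz("side",318.5,213,p[2]-.0593))
print("knobtop expected",proj("side",p+[0,0,.1130-.0733]))
a=cv2.imread("pics/side3.png")[150:225,280:360]; cv2.imwrite("pics/c10.png",cv2.resize(a,(640,600),interpolation=cv2.INTER_CUBIC))
```

```text
tip expected px [317.9468 212.522 ] seen ~(318.7,213.3)
tip [ 0.4641 -0.2022  0.133 ]
knobtop expected [316.8104 163.4555]
```

View pics/c10.png

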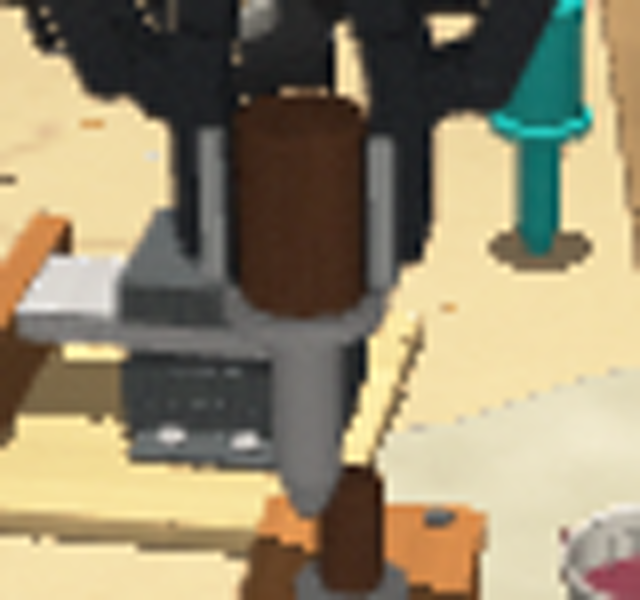

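```bash
python3 -m pendant '0 0 0 -0.01 0.03 -0.007 0; 0 0 0 -0.01 0.07 -0.017 0; 0 0 0 -0.01 0.11 -0.027 0; 0 0 0 -0.01 0.15 -0.037 0; 0 0 0 -0.01 0.19 -0.047 0; 0 0 0 -0.01 0.23 -0.057 0; 0 0 0 0 0.255 -0.063 0; 0 0 0 0.02 0.264 -0.065 0; 0 0 0 0.04 0.264 -0.065 0; 0 0 0 0.05 0.264 -0.065 0; 0 0 0 0.05 0.264 -0.065 0; 0 0 0 0.05 0.264 -0.065 0'
python3 - <<'E'
from h import *
np.set_printoptions(precision=4,suppress=True)
for n in("side","top"): cv2.imwrite(f"pics/{n}4.png",optics.camera(n)[:,:,::-1])
a=cv2.imread("pics/side4.png")[140:215,270:350]; cv2.imwrite("pics/c11.png",cv2.resize(a,(640,600),interpolation=cv2.INTER_CUBIC))
p=bot.observe()["tool_pos"]
tip=p-[0,0,.0593]; print(p,"tip px expected",proj("side",tip), "hole px", proj("side",np.array([.4648,.0706,.067])))
E
```

```text
time_s: 6.8
tool_pos: [0.4652, 0.0713, 0.1427]
tool_rot: [[-0.0, 0.246, 0.969], [0.0, 0.969, -0.246], [-1.0, 0.0, -0.0]]
force: [-0.1, 0.0, -0.2]
gripper_width: 0.339
[0.4653 0.0714 0.1429] tip px expected [308.1363 174.9684] hole px [308.1687 181.0579]
```

View pics/c11.png

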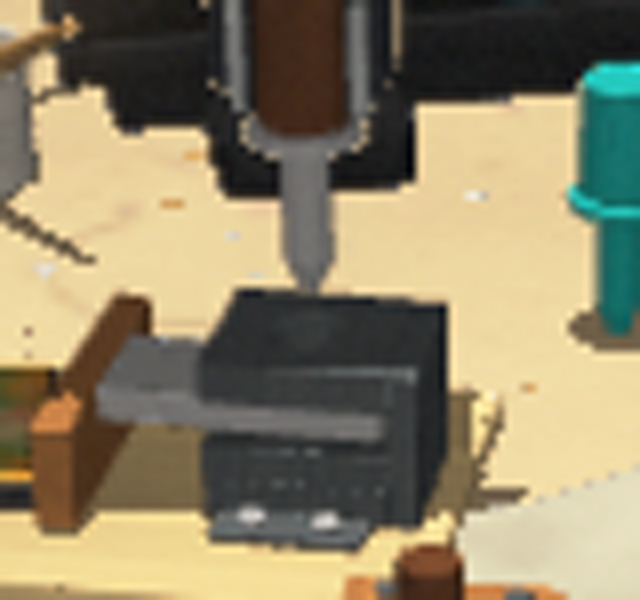

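View pics/top4.png

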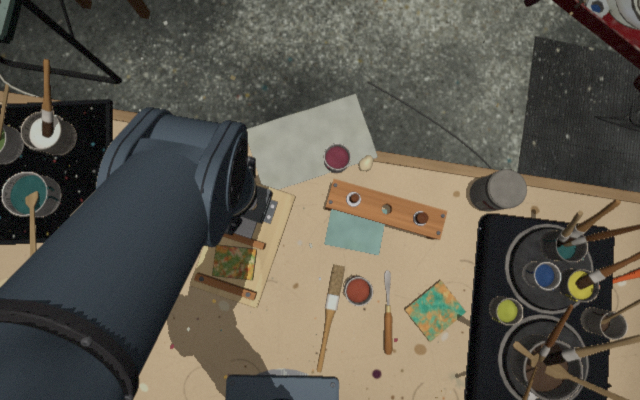

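The pin tip (crop (312,290)) stands just above the hole (crop (317,325)), and the offset is under 1 mm in x. I'll lower it in stages and watch the force.

```bash
python3 -m pendant '0 0 0 0.008 0 0 0; 0 0 0 0.015 0 0 0; 0 0 0 0.02 0 0 0; 0 0 0 0.025 0 0 0; 0 0 0 0.028 0 0 0; 0 0 0 0.028 0 0 0'
```

```text
time_s: 7.65
tool_pos: [0.4652, 0.0714, 0.1147]
tool_rot: [[0.0, 0.245, 0.969], [0.0, 0.969, -0.245], [-1.0, 0.0, -0.0]]
force: [0.1, 0.3, -0.1]
gripper_width: 0.34
```

```bash
python3 -m pendant '0 0 0 0.008 0 0 0; 0 0 0 0.016 0 0 0; 0 0 0 0.024 0 0 0; 0 0 0 0.03 0 0 0; 0 0 0 0.035 0 0 0; 0 0 0 0.037 0 0 0; 0 0 0 0.037 0 0 0'
python3 - <<'E'
from h import *
cv2.imwrite("pics/side5.png",optics.camera("side")[:,:,::-1])
a=cv2.imread("pics/side5.png")[140:215,270:350]; cv2.imwrite("pics/c12.png",cv2.resize(a,(640,600),interpolation=cv2.INTER_CUBIC))
E
```

```text
time_s: 8.52
tool_pos: [0.4652, 0.0714, 0.0777]
tool_rot: [[-0.0, 0.245, 0.969], [0.0, 0.969, -0.245], [-1.0, 0.0, -0.0]]
force: [-0.2, 0.6, -2.0]
gripper_width: 0.338
```

View pics/c12.png

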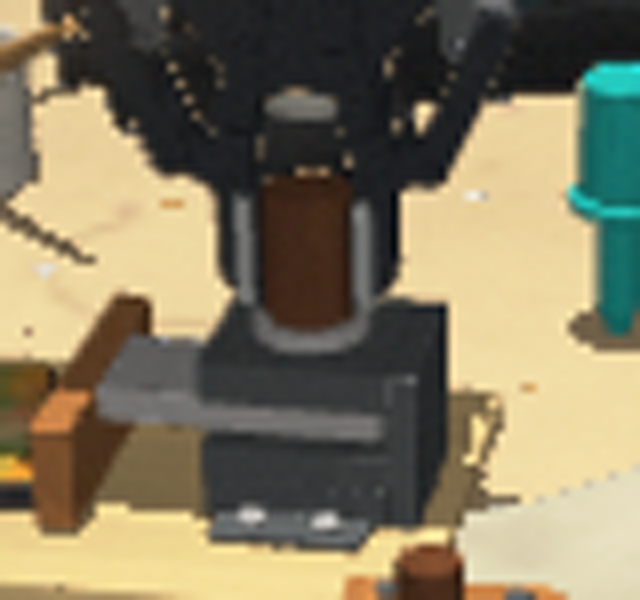

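The collar sits about 1 mm above the fork (crop (312,335)) and the force is near zero. I'll lower it a touch until it makes contact.

```bash
python3 -m pendant '0 0 0 0.001 0 0 0; 0 0 0 0.002 0 0 0; 0 0 0 0.002 0 0 0; 0 0 0 0.002 0 0 0'
```

```text
time_s: 9.07
tool_pos: [0.4655, 0.0715, 0.0763]
tool_rot: [[0.001, 0.245, 0.969], [0.001, 0.969, -0.245], [-1.0, 0.001, 0.0]]
force: [-1.2, -0.1, 7.2]
gripper_width: 0.34
```

Contact came at z = 0.0763, as predicted, with 7 N upward, so the collar is on the fork. I'll release and rise.

```bash
python3 -m pendant '0 0 0 0 0 0 0.5; 0 0 0 0 0 0 1; 0 0 0 0 0 0 1; 0 0 0 0 0 0 1; 0 0 0 0 0 0 1; 0 0 0 -0.02 0 0 1; 0 0 0 -0.05 0 0 1; 0 0 0 -0.09 0 0 1; 0 0 0 -0.13 0 0 1; 0 0 0 -0.15 0 0 1; 0 0 0 -0.15 0 0 1'
python3 - <<'E'
from h import *
np.set_printoptions(precision=4,suppress=True)
for n in("side",): cv2.imwrite(f"pics/{n}6.png",optics.camera(n)[:,:,::-1])
a=cv2.imread("pics/side6.png")[120:320,200:400]; cv2.imwrite("pics/c13.png",cv2.resize(a,(600,600),interpolation=cv2.INTER_CUBIC))
print(proj("side",np.array([.465,.0708,.116])),proj("side",np.array([.465,.0708,.072])))
E
```

```text
time_s: 10.45
tool_pos: [0.466, 0.0715, 0.2274]
tool_rot: [[0.003, 0.245, 0.969], [0.002, 0.969, -0.245], [-1.0, 0.003, 0.003]]
force: [0.9, 0.2, -0.6]
gripper_width: 0.997
[307.6121 163.2408] [308.1781 179.2432]
```

View pics/c13.png

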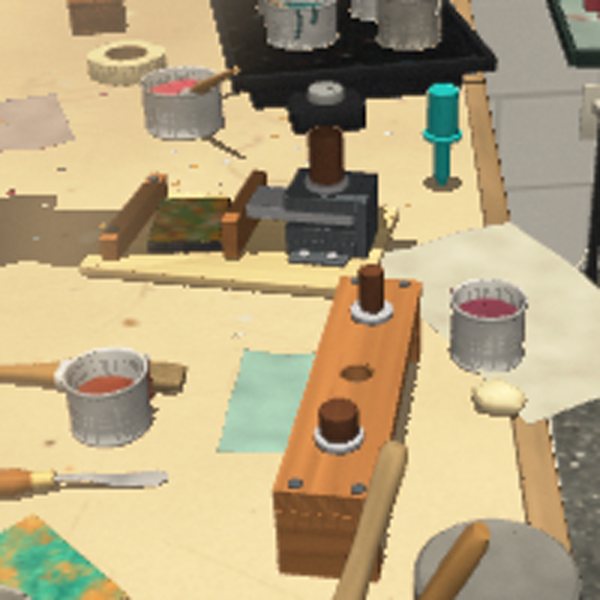

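The pin stands upright with its collar on the fork: the knob top is at side px (308,163) where (307.6,163.2) was predicted for a seated pin. The slim pin and stub are still in the rack, and the gripper is clear.

```bash
python3 -c "
from plant import bot
print(bot.job_done())"
```

```text
the job is handed in; nothing more can be done
None
```

I took the biggest pin from the middle hole of the rack and put it down through the fork and bar until its collar rested on the fork. Then I let go, rose clear and handed the job in at about 10.5 s of the 42 s allowed.

- **Seating:** Contact came at the predicted height (TCP z = 0.0763 m) with about 7 N upward. After release, the side view shows the pin upright, with its knob top within about half a pixel of where a seated pin should be.
- **Bystanders:** The slim and stub pins are still in the rack, and I did not touch the turquoise look-alike.
- **Disagreements:** Before the grasp, the two cameras differed by about 4 mm on the pin's y position. I used the top view's value, which matched the rack's centre. They also differed by about 1.5 mm on the hole's x position. Neither mattered: the pin went in with almost no side force.
- **Not checked:** I took no top view after release, because the arm blocked that camera during the insertion. The final check rests on the side view and the contact reading.

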